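# Unload a tray-forming die

### The job

Take the beech former out of the forming die and lay it down on a clear part of the table top. Then swing the ball handle so that the collar turns to its other stop and the ejector lifts the formed tray level with the deck; leave the collar there. Slide the tray, without picking it up, off the deck onto the stack of grey boards, so that it lies wholly on the boards, lengthwise between the two finished trays and clear of them, and leave those trays, the bone folder and everything else where they are.

Things in the scene. Friction and masses are not known exactly. Their poses are not given: they have to be found in the camera images.
- die_cavity (a point): Centre of the mouth of the forming die's cavity, at the height of its flat top (the deck), 87 mm above the table. x points along the cavity towards the stack of boards, y across, z up. The cavity is 106.5 x 52.5 mm (x, y); the tray in it has its rim 1.5 mm below the deck. The barrel's upright axis passes through this point.
- collar (a joint): Turn of the knurled collar round the barrel, under the head, in rad: 0 to 1.2, growing counter-clockwise seen from above. At 0 the ejector is down. At the 1.2 stop (engraved arrow) its plate has risen 24 mm, to 0.5 mm above the deck, with the tray on it. A spring detent clicks in at both stops and holds it there; it takes about 1 to 6 N at the ball.
- handle_ball (a point): Centre of the black ball, 27 mm across, on the collar's handle, always 86 mm above the table and 130 mm from the barrel's axis. An 11 mm rod runs from it down and in to the collar. Seen from above it lies at the bearing pi - 0.6 rad from die_cavity's x axis when the collar is at 0, and at pi + 0.6 when it is at 1.2.
- former_center (a point): Centre of the beech former, a plain block 90 x 36 x 34 mm (x, y, z), which lies in the tray with 3 mm of play all round and stands 14.5 mm above the deck. On the table between 0.42 and 0.72 m from the robot's base, ahead of it (45 degrees either side of x), nothing stands but the listed things.
- tray_center (a point): Centre of the formed tray that is to be unloaded: grey pressed board, open at the top, 104 x 50 mm outside (x, y), 22 mm high, floor and walls 4 mm thick. This point lies 11 mm above its underside. It weighs about 50 g.
- tray_end_a (a point): Middle of the tray's end wall at its +x end (50 mm from its centre).
- tray_end_b (a point): Middle of the tray's end wall at its -x end (50 mm from its centre).
- stack_center (a point): Stack of grey boards beside the die, fixed, its flat top 85 mm above the table, 2 mm below the deck. This point is on the top; x points away from the die. The top reaches x -95 to +95 mm, y -124 to +121 mm.
- tray_a: A finished tray, the same size as the other, lying on the stack on the +y side; origin at the centre of its underside, x along its length.
- tray_b: A finished tray, the same, on the -y side of the stack.
- folder: Flat bone folder, 20 x 150 x 8 mm, lying crosswise near the far edge of the stack, its length (y) across the stack; origin at the centre of its underside.
- die: The forming die, fixed to the table: grey base plate, upright barrel, flat aluminium head. Origin on the table straight below die_cavity, same axes. Head: x -66 to +88, y -58 to +58 mm, 60 to 87 mm above the table. Base plate, 12 mm high: x -143 to +73, y -75 to +75. The deck's edge at x +88 ends 5 to 11 mm short of the stack.
- former: The former; origin at the centre of its underside.
- tray: The tray to be unloaded; origin at the centre of its underside.
- bottle: Small white plastic bottle with a dark cap, 49 mm across, 114 mm high; origin under its centre.
- spool_red: Spool of red thread, 40 mm across, 50 mm high; origin under its centre.
- spool_white: Spool of white thread, 40 mm across, 50 mm high; origin under its centre.
- the_mug: Striped mug, 82 mm across, 115 mm with its handle, 100 mm high; origin under its centre.
- tape: Roll of masking tape lying flat, 104 mm across, 25 mm high; origin under its centre.
- desk_stapler: Blue stapler, 36 x 138 x 48 mm; origin under its centre, y along its length.

How it is judged:
By the outcome, as a careful person would: the job done as asked, in the order asked, and still so for the second after the job is handed in, with the robot touching nothing.
It also fails if it takes over 72 s, if anything falls off the work surface, if the arm or the gripper's body presses on something with over 40 N, if the wrist force passes 120 N, or if a joint passes its speed limit or range.

### The arm

A 6-joint arm with a two-finger parallel gripper is mounted at the origin on the work surface; the furniture and walls round the work are solid. World frame = base frame: x ahead of the robot, y to its left, z up, the work surface at z = 0. Lengths are in mm, angles in rad, forces in N, time in s.
With the tool pointing down it reaches from about 350 to 875 mm from the base axis. Payload 4.2 kg.
Tool frame: the origin (TCP) lies at the very end of the fingers, on their centre line; the grasp point (between the pads) lies 19 mm behind it (pinch_z is the distance from the TCP to the grasp point, in mm); z points along the fingers, y is the line along which they close (so a half turn about z gives the same grasp; the last joint's range is limited). The gripper opens to 85 mm and grips with 20 to 120 N. Pads are 22 mm wide; open, the fingers measure 114 mm over their backs; the gripper's body (76 mm by 85 mm) begins 54 mm behind the grasp point. The pads swing forward as they close: fully open they stand 13 mm farther back than shut.
Start: joints at [0.259, 0.385, 0.008, 0, -1.194, -0.259], TCP at [624.979, 0.025, 231.312] pointing down, gripper open.
Joint ranges: [-3.14, 3.14], [-1.21, 2.06], [-1.07, 1.41], [-3.16, 2.05], [-2.99, -0.16], [-3.1, 3.1]. Speed limits (rad/s): [2.79, 2.79, 3.14, 3.14, 3.14, 3.14].

### API

Orientations are given as a unit quaternion [x, y, z, w].
In Python, from bench import * gives the robot as it stands.
- The arm moves only by the tool arm_command, never from a script. Its argument "steps" is one flat list of numbers, 4 for each row, row after row: the shift along the tool's x, y, z in m, then the turn about the tool's z in rad. In form: [tx, ty, tz, roll, tx, ty, tz, roll, ...]. A call has 1 to 20 rows; each row shifts and turns the commanded pose from where the row before left it, along the tool's axes as they then stand; what a row does not reach is not made up. A row lasts 1/8 s, in which the tool goes at most 62.5 mm and 10.7 degrees, less where a joint would pass 70% of its speed; a pose out of reach is approached as far as the arm can. A call with a gripper value outside its range is refused whole. "grip" is the finger opening in m, from 0 to 0.0854, set as the call begins (left out, the last holds). The fingers move at their own pace and stop on an object; the grip force is fixed at half the most. Time passes only in rows, so rows that do not move let the fingers close. It gives the time, the measured TCP pose, the force, the opening and the grip force at its end, in the units of the state.
- read_state(): the state, without advancing time (a new reading comes with each control period).
- get_image(name): name is "scene" or "top" or "wrist"; returns the picture (400x640x3 uint8, red, green, blue); there is no depth.
- get_calibration(name): a dict with "camera_matrix" (3x3 intrinsics, pixels), "k1" (the pictures are not rectified: a ray, as slopes to the right and down, at radius r is drawn at 1 + k1 r^2 times it, then the intrinsics apply), "cam_to_world" (4x4, takes a point from camera to world coordinates). Camera axes: x right, y down, z forward; pixel columns grow to the right and rows downward; lengths in mm; the calibration is good to about 2 mm. A picture is of the moment at which its call begins: read the wrist's pose just before it. get_calibration takes no time and is no camera call; for the wrist camera it gives the pose at the moment of the call.
- job_done(): hands the job in; it is judged then, once.
The state is a dict: "clock": time; "joints": joint angles; "joint_vel": joint speeds; "joint_efforts": joint torques, N m; "position": TCP position; "ee_rot": TCP orientation; "contact_force": force on the tool from outside, world axes, zero at the start; "wrist_torque": the same for the moment, N m; "gripper_width": finger opening in mm; "grasp_force": force on a finger pad.
Only numpy, scipy, OpenCV 4.12 (cv2) and the standard library are available. Lean on these libraries where they do the work, as an engineer would, in place of code of your own. Each camera call takes 0.05 s, during which the arm holds its last target. There are 200 camera calls.

## Working session

There is one attempt and no reset: what is moved stays moved. The work goes in short steps, Python scripts to look and compute and a tool call to move; the robot and the scene stay as the last step left them, time stands still between calls to the robot, and variables do not carry over. Pictures are saved under pics/ and viewed, at most 10 in all, crops included, and the job is handed in when it is done.

Besides the shell and the picture viewer there is one more tool, called after "Emit:" as name(argument=value, ...) on one line, values as JSON. arm_command: Moves the arm, as the interface text tells. Its arguments: {"type":"object","properties":{"steps":{"type":"array","items":{"type":"number"}},"grip":{"type":"number"}},"required":["steps"]}

```bash
mkdir -p pics; ls
python3 - <<'E'
from bench import *
import cv2
for n in("scene","top"):
    cv2.imwrite(f"pics/{n}0.png",get_image(n)[:,:,::-1])
    c=get_calibration(n);print(n,c)
s=read_state();print(s["clock"],s["position"],s["ee_rot"],s["joints"])
E
```

```text
pics
scene {'camera_matrix': array([[411.81254391,   0.        , 321.5626806 ],
       [  0.        , 411.81254391, 202.55721909],
       [  0.        ,   0.        ,   1.        ]]), 'k1': -0.10224461407183812, 'cam_to_world': array([[-8.43347661e-01, -3.86927958e-01,  3.72896068e-01,
         1.12631247e+02],
       [-5.36995994e-01,  6.32653067e-01, -5.58019175e-01,
         6.67903569e+02],
       [-2.00006215e-02, -6.70847861e-01, -7.41325248e-01,
         9.15106785e+02],
       [ 0.00000000e+00,  0.00000000e+00,  0.00000000e+00,
         1.00000000e+00]])}
top {'camera_matrix': array([[378.93472776,   0.        , 317.13138466],
       [  0.        , 378.93472776, 202.46832783],
       [  0.        ,   0.        ,   1.        ]]), 'k1': -0.0626563260742475, 'cam_to_world': array([[ 2.16240026e-02, -9.81135672e-01,  1.92107251e-01,
         3.24507964e+02],
       [-9.99762457e-01, -2.06969920e-02,  6.83112595e-03,
         2.13218126e+01],
       [-2.72621911e-03, -1.92209334e-01, -9.81350162e-01,
         1.27545885e+03],
       [ 0.00000000e+00,  0.00000000e+00,  0.00000000e+00,
         1.00000000e+00]])}
0.1 [6.24466375e+02 1.47472336e-02 2.30327511e+02] [-7.07033354e-01  7.07179514e-01  6.74606986e-04 -7.18491837e-04] [ 2.58581665e-01  3.85466710e-01  6.74977201e-03 -4.77478684e-04
 -1.19399989e+00 -2.58612254e-01]
```

View pics/scene0.png

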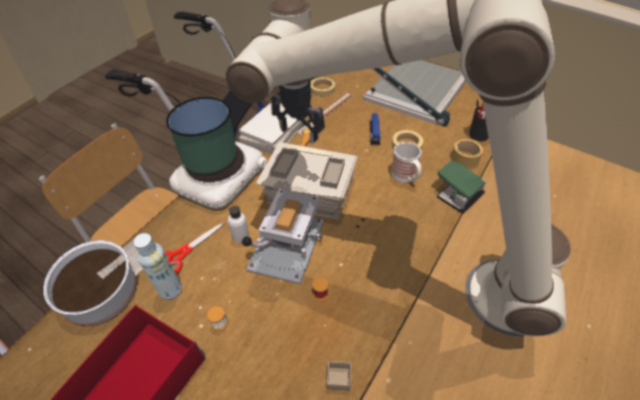

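View pics/top0.png

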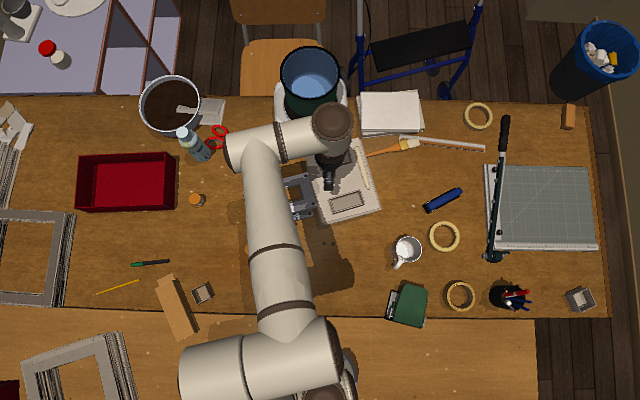

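The scene view shows the die at about (285,235) with the beech former at (290,217), the black ball at (247,241) by the bottle, and the stack at (308,175). In the top view the arm covers the die. I'll make a rough estimate from this, then take a wrist look.

```bash
cat > h.py <<'E'
import numpy as np, cv2
from bench import *
from scipy.spatial.transform import Rotation as Ro
def ray(c,uv):
    K=c["camera_matrix"];d=np.array([c["k1"],0,0,0,0.]) 
    p=cv2.undistortPoints(np.array(uv,float).reshape(-1,1,2),K,d).reshape(-1,2)
    T=c["cam_to_world"];D=np.c_[p,np.ones(len(p))]@T[:3,:3].T
    return T[:3,3],D
def onz(c,uv,z):
    o,D=ray(c,uv);return o+D*((z-o[2])/D[:,2])[:,None]
def pix(c,P):
    T=np.linalg.inv(c["cam_to_world"]);P=np.array(P,float).reshape(-1,3)@T[:3,:3].T+T[:3,3]
    return cv2.projectPoints(P,np.zeros(3),np.zeros(3),c["camera_matrix"],np.array([c["k1"],0,0,0,0.]))[0].reshape(-1,2)
def snap(n,f):
    c=get_calibration(n);s=read_state();im=get_image(n)[:,:,::-1].copy();cv2.imwrite(f"pics/{f}.png",im);return im,c,s
E
python3 - <<'E'
from h import *
c=get_calibration("scene")
im=cv2.imread("pics/scene0.png")
cv2.imwrite("pics/crop0.png",cv2.resize(im[130:290,200:360],(800,800),interpolation=cv2.INTER_CUBIC)[:600])
print(onz(c,[[290,217]],101.5),onz(c,[[247,241]],86),onz(c,[[308,175]],85))
im,cw,s=snap("wrist","w0");print(cw)
E
```

```text
[[564.55476262 140.70090868 101.5       ]] [[620.06309472 252.55254567  86.        ]] [[621.60494797 -27.30212716  85.        ]]
{'camera_matrix': array([[288.57409355,   0.        , 318.39815293],
       [  0.        , 288.57409355, 194.02153291],
       [  0.        ,   0.        ,   1.        ]]), 'k1': -0.004362369501797359, 'cam_to_world': array([[-9.99994531e-01,  2.36843614e-03, -2.30839591e-03,
         6.23813186e+02],
       [ 1.49103940e-03,  9.45866782e-01,  3.24551702e-01,
        -8.37849345e+01],
       [ 2.95211499e-03,  3.24546485e-01, -9.45865141e-01,
         3.72959466e+02],
       [ 0.00000000e+00,  0.00000000e+00,  0.00000000e+00,
         1.00000000e+00]])}
```

View pics/w0.png

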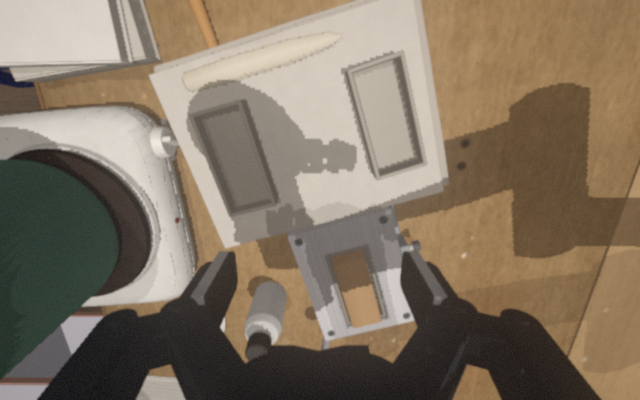

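Wrist view: the stack's near edge runs from (232,245) to (443,183). Tray_a is around (238,155), tray_b around (385,112) and the folder at (260,60). The deck corners are about (290,236), (395,208), (417,322) and (325,338), with the former at about (357,287) and the bottle at (265,320).

Run:
```python
from h import *
c=get_calibration("wrist")
f=lambda l,z:print(np.round(onz(c,l,z)[:,:2],0).tolist())
f([[232,245],[443,183],[151,75]],85)
f([[290,236],[395,208],[417,322],[325,338]],87)
f([[350,327],[383,321],[333,252],[368,250],[357,287]],101.5)
f([[234,212],[276,202],[195,108],[238,101],[375,176],[423,162],[346,70],[399,53]],107)
im=cv2.imread("pics/w0.png");cv2.imwrite("pics/w0c.png",cv2.resize(im[40:350,180:460],None,fx=1.9,fy=1.9,interpolation=cv2.INTER_CUBIC))
```

```text
[[720.0, 75.0], [493.0, 3.0], [778.0, -102.0]]
[[655.0, 63.0], [542.0, 30.0], [501.0, 182.0], [615.0, 207.0]]
[[586.0, 176.0], [548.0, 167.0], [608.0, 75.0], [570.0, 73.0], [580.0, 120.0]]
[[707.0, 26.0], [665.0, 16.0], [732.0, -73.0], [694.0, -79.0], [569.0, -11.0], [525.0, -24.0], [600.0, -104.0], [556.0, -117.0]]
```

View pics/w0c.png

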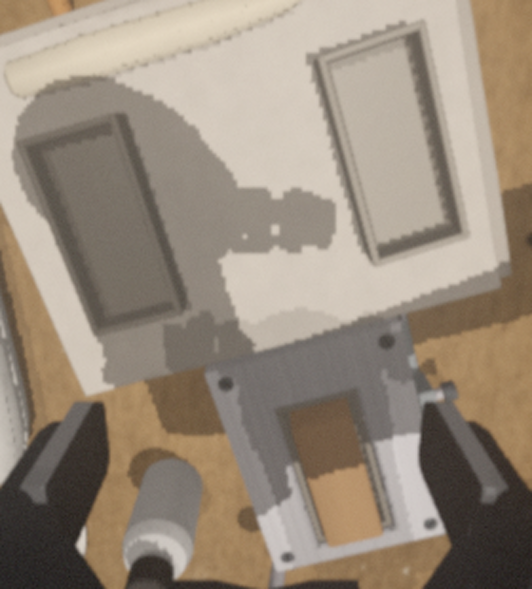

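Emit:
arm_command(steps=[-0.037, 0.017, 0, 0, -0.037, 0.017, 0, 0, 0, 0, 0, -0.14, 0, 0, 0, -0.14, 0, 0, 0, 0, 0, 0, 0, 0], grip=0.06)

```text
clock: 0.9
position: [590.9, 73.9, 231.1]
ee_rot: [0.798, -0.602, -0.0, 0.0]
contact_force: [-0.2, 0.9, -0.1]
gripper_width: 60.1
grasp_force: 0.0
```

Run:
```python
from h import *
im,c,s=snap("wrist","w1");print(s["position"],Ro.from_quat(s["ee_rot"]).as_matrix().round(4).tolist())
cv2.imwrite("pics/w1c.png",cv2.resize(im[100:360,180:480],None,fx=2.3,fy=2.3,interpolation=cv2.INTER_CUBIC))
```

```text
[590.87270473  73.90077968 231.08341593] [[0.2743, -0.9617, -0.0005], [-0.9617, -0.2743, -0.0001], [-0.0, 0.0005, -1.0]]
```

View pics/w1c.png

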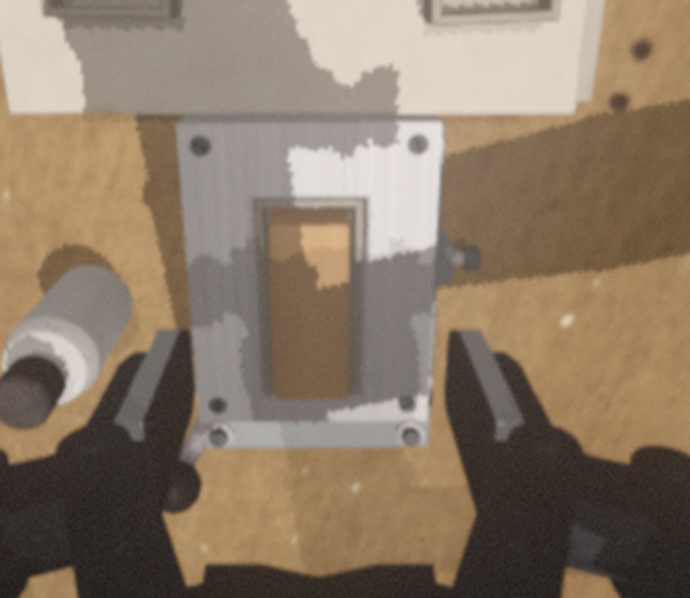

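The crop (2.3x, offset 180,100) has deck corners at (178,121), (443,122), (428,422) and (194,423). The former's top spans columns 268–350 and rows 222–398, and the ball is at (180,488). The stack edge runs along row 113 from column 5 to 578, and the bottle is at left.

Run:
```python
from h import *
im,c,s=cv2.imread("pics/w1.png"),get_calibration("wrist"),read_state()
u=lambda l:np.array(l)/2.3+[180,100]
f=lambda l,z:onz(c,u(l),z)[:,:2]
C=f([[178,121],[443,122],[428,422],[194,423]],87);print(C.round(1).tolist())
ex=(C[0]+C[1]-C[2]-C[3]);ex/=np.linalg.norm(ex);yaw=np.arctan2(ex[1],ex[0]);ey=np.array([-ex[1],ex[0]])
print("len",np.linalg.norm((C[0]+C[1]-C[2]-C[3])/2),np.linalg.norm((C[0]+C[3]-C[1]-C[2])/2))
o=C.mean(0)-11*ex;print("die",o,yaw)
F=f([[268,222],[350,222],[347,398],[272,398]],101.5);print("former",F.round(1).tolist(),F.mean(0),(F.mean(0)-o)@np.c_[ex,ey])
S=f([[9,113],[578,113]],85);print("stackedge",S.round(1).tolist(),np.linalg.norm(S[0]-S[1]))
d=S[0]-S[1];print("stack yaw",np.arctan2(d[1],d[0])-np.pi/2)
B=f([[180,488]],86);print("ball",B,(B-o)@np.c_[ex,ey],np.linalg.norm(B-o))
for a in(np.pi-.6,np.pi+.6):print(o+130*(np.cos(a)*ex+np.sin(a)*ey))
R=Ro.from_quat(s["ee_rot"]).as_matrix();print("tool yaw",np.arctan2(R[1,0],R[0,0]))
for p in(F.mean(0),o): print("toolshift",R[:2,:2].T@(p-s["position"][:2]))
```

```text
[[656.5, 62.4], [545.3, 31.4], [501.3, 179.7], [616.4, 212.9]]
len 155.2417818740156 117.58414158213753
die [576.90712684 132.20219737] -1.2963513569595975
former [[607.5, 91.7], [573.2, 82.0], [548.8, 168.0], [583.3, 177.7]] [578.1758274  129.83730004] [2.62022685 0.58030316]
stackedge [[728.6, 79.6], [489.4, 11.7]] 248.6541708094
stack yaw -1.2942983452752639
ball [[614.77093353 255.97874169]] [[-108.88272872   69.9918007 ]] 129.43840534838702
[618.48563932 255.37373345]
[477.17273735 215.58715737]
tool yaw -1.2926565900099087
toolshift [-57.33708352  -3.08990229]
toolshift [-59.95943656  -2.51928424]
```

Emit:
arm_command(steps=[-0.03, -0.0015, 0.02, 0, -0.029, -0.0015, 0.04, 0, 0, 0, 0.04, 0, 0, 0, 0.02, 0, 0, 0, 0.012, 0, 0, 0, 0.006, 0, 0, 0, 0, 0], grip=0.06)

```text
clock: 1.82
position: [577.9, 131.5, 93.6]
ee_rot: [0.799, -0.602, 0.0, -0.0]
contact_force: [0.2, 0.6, 0.4]
gripper_width: 59.9
grasp_force: 0.0
```

Run:
```python
from h import *
im,c,s=snap("wrist","w2");print(s["position"],s["contact_force"])
cs=get_calibration("scene");a=pix(cs,[[440,-90,0]])[0];print("place px scene",a,"top",pix(get_calibration("top"),[[440,-90,0]]))
sc=cv2.imread("pics/scene0.png");x,y=a.astype(int)
b=cv2.resize(sc[y-60:y+60,x-80:x+80],(533,400));cv2.imwrite("pics/mix.png",np.hstack([cv2.resize(im[200:400,220:420],(400,400)),b])[:,:800])
```

```text
[577.87671423 131.53573081  93.64176299] [0.18221837 0.63562885 0.41139464]
place px scene [371.71190505 205.15841162] top [[351.99367572 242.34750211]]
```

View pics/mix.png

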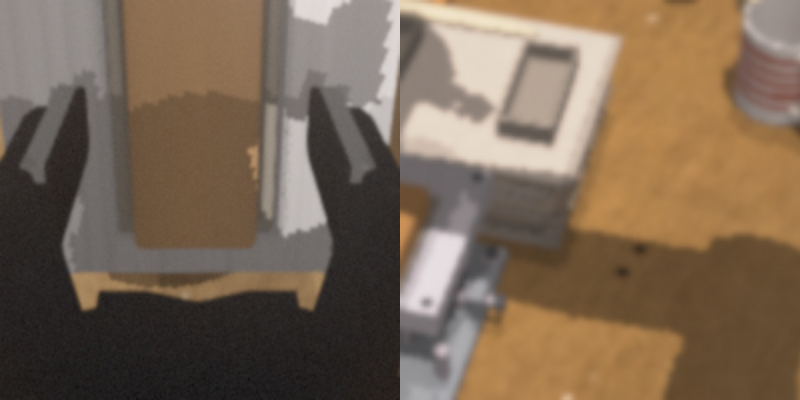

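The left panel shows the fingers straddling the former symmetrically. The right panel shows the chosen place (centre about 667,200) clear, with the mug well away.

Emit:
arm_command(steps=[0, 0, 0.004, 0, 0, 0, 0, 0])

```text
clock: 2.12
position: [577.5, 131.5, 89.4]
ee_rot: [0.799, -0.602, -0.0, -0.0]
contact_force: [-0.7, -0.5, -0.6]
gripper_width: 59.7
grasp_force: 0.0
```

Emit:
arm_command(steps=[0, 0, 0, 0, 0, 0, 0, 0, 0, 0, 0, 0, 0, 0, 0, 0, 0, 0, 0, 0], grip=0.02)

```text
clock: 2.75
position: [578.0, 131.7, 89.9]
ee_rot: [0.799, -0.601, 0.0, -0.0]
contact_force: [-0.6, 0.6, 6.0]
gripper_width: 34.2
grasp_force: 60.5
```

Emit:
arm_command(steps=[0, 0, -0.005, 0, 0, 0, -0.01, 0, 0, 0, -0.02, 0, 0, 0, -0.03, 0, 0, 0, -0.03, 0, 0, 0, -0.02, 0, 0, 0, 0, 0])

```text
clock: 3.62
position: [578.2, 131.9, 206.1]
ee_rot: [0.799, -0.602, 0.001, -0.002]
contact_force: [0.4, 0.4, -1.9]
gripper_width: 34.5
grasp_force: 60.0
```

Run:
```python
from h import *
im,c,s=snap("wrist","w3");print(s["position"],s["contact_force"],s["gripper_width"])
sc,_,_=snap("scene","s3")
a=sc[150:310,220:360]
cv2.imwrite("pics/mix3.png",np.hstack([cv2.resize(im[150:400,195:445],(400,400)),cv2.resize(a,(350,400))]))
R=Ro.from_quat(s["ee_rot"]).as_matrix()
print(R[:2,:2].T@(np.array([440,-90])-s["position"][:2]))
```

```text
[578.19127003 131.89194668 206.08927703] [ 0.40917553  0.37958475 -1.86887927] 34.549469830840565
[175.06435667 194.12525326]
```

View pics/mix3.png

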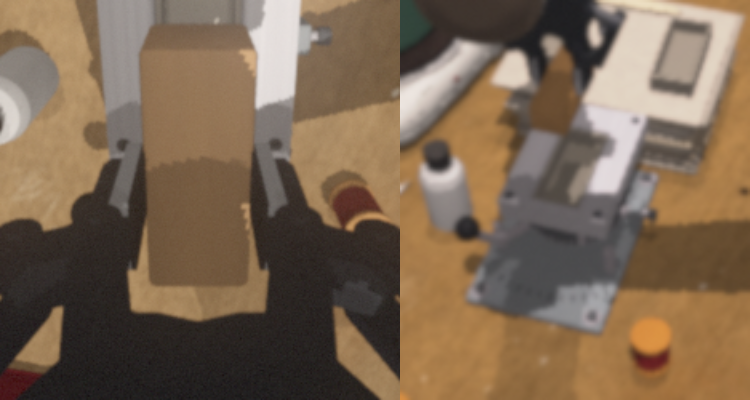

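The former is held level and centred, the tray stayed in the cavity, and the red spool stands by the base at right.

Emit:
arm_command(steps=[0.015, 0.017, 0, 0, 0.03, 0.033, 0, 0, 0.035, 0.038, 0, 0, 0.035, 0.038, 0, 0, 0.035, 0.038, 0, 0, 0.025, 0.03, 0, 0, 0, 0, 0.03, 0, 0, 0, 0.045, 0, 0, 0, 0.045, 0, 0, 0, 0.03, 0, 0, 0, 0.02, 0, 0, 0, 0.008, 0, 0, 0, 0.003, 0, 0, 0, 0, 0])

```text
clock: 5.48
position: [439.8, -90.2, 23.6]
ee_rot: [0.799, -0.601, 0.0, -0.0]
contact_force: [0.6, 0.6, -1.2]
gripper_width: 34.3
grasp_force: 60.1
```

Emit:
arm_command(steps=[0, 0, 0.001, 0, 0, 0, 0, 0])

```text
clock: 5.72
position: [439.8, -90.2, 22.8]
ee_rot: [0.799, -0.601, 0.0, -0.0]
contact_force: [-0.4, -0.0, -1.7]
gripper_width: 34.3
grasp_force: 60.1
```

Emit:
arm_command(steps=[0, 0, 0, 0, 0, 0, 0, 0, 0, 0, 0, 0, 0, 0, 0, 0], grip=0.06)

```text
clock: 6.22
position: [439.5, -90.2, 22.3]
ee_rot: [0.799, -0.601, 0.0, -0.0]
contact_force: [0.6, -0.5, -0.0]
gripper_width: 60.0
grasp_force: 0.0
```

Emit:
arm_command(steps=[0, 0, -0.01, 0, 0, 0, -0.04, 0, 0, 0, -0.05, 0, 0, 0, -0.05, 0, 0, 0, -0.03, 0, 0, 0, 0, 0])

```text
clock: 6.98
position: [440.9, -90.2, 205.5]
ee_rot: [0.799, -0.601, 0.003, -0.002]
contact_force: [-0.5, 0.5, -1.3]
gripper_width: 60.0
grasp_force: 0.0
```

```bash
cat >> h.py <<'E'
O=np.array([576.9,132.2]);YAW=-1.2955
EX=np.array([np.cos(YAW),np.sin(YAW)]);EY=np.array([-EX[1],EX[0]]);M=np.c_[EX,EY]
def toD(p):return (np.array(p)[...,:2]-O)@M
def toW(d):return O+np.array(d)@M.T
def tool(s):
    R=Ro.from_quat(s["ee_rot"]).as_matrix();return R,np.arctan2(R[1,0],R[0,0])
def shift(s,p):return tool(s)[0][:2,:2].T@(np.array(p)-s["position"][:2])
E
python3 - <<'E'
from h import *
s=read_state();im,c,s=snap("wrist","w4")
R,y=tool(s);print(y,YAW,toD(s["position"]))
p=np.array([617,255.5]);print(toD(p),shift(s,p),s["position"])
E
python3 - <<'E'
from h import *
# bottle from w1: rebuild the wrist camera pose from the TCP pose then
s=read_state();c=get_calibration("wrist");R=Ro.from_quat(s["ee_rot"]).as_matrix()
T=np.eye(4);T[:3,:3]=R;T[:3,3]=s["position"];rel=np.linalg.inv(T)@c["cam_to_world"]
T1=np.eye(4);T1[:3,:3]=[[.2743,-.9617,0],[-.9617,-.2743,0],[0,0,-1]];T1[:3,3]=[590.87,73.9,231.08]
c1=dict(c,cam_to_world=T1@rel);u=np.array([[25,398]])/2.3+[180,100];b=onz(c1,u,114);print("bottle cap",b,toD(b))
# red spool in the scene picture s3: crop (650,340) -> pixel
cs=get_calibration("scene");a=np.array([[220+(650-400)*140/350,150+338*160/400]]);q=onz(cs,a,50);print("spool",q,toD(q))
E
```

```text
-1.2905904855704358 -1.2955 [ 177.00757121 -191.32882415]
[-107.75663221   72.10692209] [-283.46720737 -264.8263717 ] [440.89206516 -90.15161541 205.54776396]
bottle cap [[693.27997653 200.09762676 114.        ]] [[-33.70510504 130.45440794]]
spool [[406.91398625 244.96041791  50.        ]] [[-154.72204732 -132.93323433]]
```

Emit:
arm_command(steps=[-0.015, -0.015, 0, 0, -0.034, -0.031, 0, 0, -0.04, -0.037, 0, 0, -0.04, -0.037, 0, 0, -0.04, -0.037, 0, 0, -0.04, -0.037, 0, 0, -0.04, -0.037, 0, 0, -0.034, -0.034, 0, 0, 0, 0, 0, 0.15, 0, 0, 0, 0.15, 0, 0, 0, 0.15, 0, 0, 0.02, 0.15, 0, 0, 0, 0, 0, 0, 0, 0], grip=0.045)

```text
clock: 8.78
position: [615.9, 254.8, 181.9]
ee_rot: [-0.586, 0.81, -0.0, -0.001]
contact_force: [0.6, 0.6, 0.7]
gripper_width: 45.0
grasp_force: 0.0
```

Run:
```python
from h import *
im,c,s=snap("wrist","w5");print(s["position"],tool(s)[1]-YAW,toD(s["position"]),s["gripper_width"])
print("ball px expected",pix(c,[[617,255.5,86]]))
cv2.imwrite("pics/w5c.png",cv2.resize(im[150:400,170:470],None,fx=2,fy=2))
```

```text
[615.9210307  254.80750038 181.86965569] -0.5930807057884169 [-107.3835074    70.88033808] 45.01865005190055
ball px expected [[316.29072999 197.73083481]]
```

View pics/w5c.png

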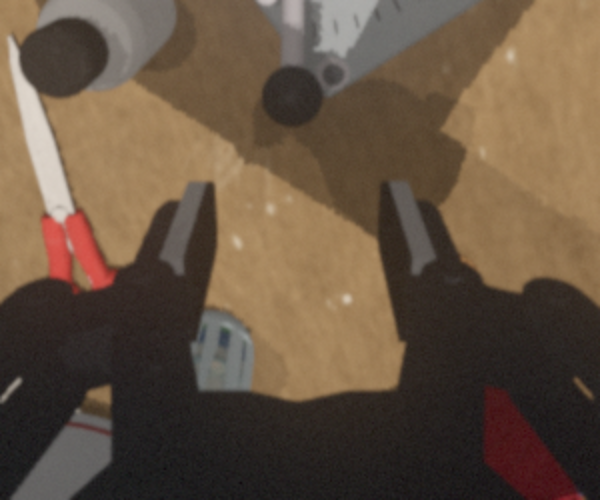

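The ball is at crop (292,97), which is pixel (316,198) and within 1 px of prediction. The bottle at left is well clear of the fingers.

Emit:
arm_command(steps=[0, 0, 0.03, 0, 0, 0, 0.035, 0, 0, 0, 0.025, 0, 0, 0, 0.012, 0, 0, 0, 0.007, 0, 0, 0, 0, 0])

```text
clock: 9.57
position: [616.3, 255.1, 73.8]
ee_rot: [-0.586, 0.811, -0.0, 0.0]
contact_force: [0.0, -0.2, 1.2]
gripper_width: 45.1
grasp_force: 0.0
```

Emit:
arm_command(steps=[0, 0, 0, 0, 0, 0, 0, 0, 0, 0, 0, 0], grip=0.031)

```text
clock: 9.95
position: [616.4, 255.2, 74.0]
ee_rot: [-0.585, 0.811, -0.0, 0.001]
contact_force: [0.5, -0.4, 0.1]
gripper_width: 31.1
grasp_force: 0.3
```

Emit:
arm_command(steps=[0.0003, 0.0065, 0, -0.05, 0.0006, 0.0104, 0, -0.08, 0.0006, 0.0104, 0, -0.08, 0.0006, 0.0104, 0, -0.08, 0.0006, 0.0104, 0, -0.08, 0.0006, 0.0104, 0, -0.08, 0, 0, 0, 0])

```text
clock: 10.82
position: [557.8, 259.5, 73.8]
ee_rot: [0.751, -0.66, 0.0, -0.0]
contact_force: [0.2, -0.4, 0.4]
gripper_width: 31.0
grasp_force: 0.0
```

Run:
```python
from h import *
s=read_state();d=toD(s["position"]);print(d,np.hypot(*d),np.arctan2(d[1],d[0])%(2*np.pi)-np.pi,tool(s)[1]-YAW,s["contact_force"])
```

```text
[-127.69330196   16.1739848 ] 128.7135468784634 -0.1259918274598859 -0.1458425923729605 [ 0.16945963 -0.39877897  0.43120795]
```

Emit:
arm_command(steps=[0.0003, 0.0104, 0, -0.08, 0.0003, 0.0104, 0, -0.08, 0.0003, 0.0104, 0, -0.08, 0.0003, 0.0104, 0, -0.08, 0.0003, 0.0104, 0, -0.08, 0.0003, 0.0104, 0, -0.08, 0.0003, 0.0104, 0, -0.08, 0.0003, 0.0104, 0, -0.08, 0.0003, 0.0104, 0, -0.08, 0, 0, 0, 0])

```text
clock: 12.08
position: [476.5, 217.0, 73.5]
ee_rot: [0.935, -0.354, -0.0, 0.0]
contact_force: [-0.1, 0.7, -0.4]
gripper_width: 31.2
grasp_force: 0.0
```

Run:
```python
from h import *
s=read_state();d=toD(s["position"]);print(d,np.hypot(*d),np.arctan2(d[1],d[0])%(2*np.pi)-np.pi,tool(s)[1]-YAW,tool(s)[0].T@s["contact_force"])
```

```text
[-108.88252101  -73.52868293] 131.38443817572008 0.5939577313709528 0.5723139419266815 [-0.52128626 -0.42092342  0.39267249]
```

Emit:
arm_command(steps=[0.0005, 0.002, 0, -0.02, 0, 0.002, 0, -0.01, 0, 0, 0, 0])

```text
clock: 12.45
position: [474.5, 214.0, 73.3]
ee_rot: [0.941, -0.339, 0.0, -0.0]
contact_force: [1.3, 0.2, -0.9]
gripper_width: 30.7
grasp_force: 0.4
```

Run:
```python
from h import *
s=read_state();d=toD(s["position"]);print(d,np.hypot(*d),np.arctan2(d[1],d[0])%(2*np.pi)-np.pi,tool(s)[1]-YAW,tool(s)[0].T@s["contact_force"])
```

```text
[-106.51645302  -76.29537361] 131.02190198039668 0.6215673457866195 0.6043276864051264 [ 0.87955955 -0.99365367  0.88529397]
```

Emit:
arm_command(steps=[0, 0.002, 0, 0, 0, 0.0015, 0, 0, 0, 0, 0, 0])

```text
clock: 12.82
position: [474.4, 213.5, 73.7]
ee_rot: [0.941, -0.338, 0.002, -0.003]
contact_force: [4.5, 5.1, -4.6]
gripper_width: 31.0
grasp_force: 3.5
```

Run:
```python
from h import *
s=read_state();d=toD(s["position"]);print(d,np.hypot(*d),np.arctan2(d[1],d[0])%(2*np.pi)-np.pi,tool(s)[0].T@s["contact_force"],s["gripper_width"])
```

```text
[-106.14969146  -76.57460582] 130.88707824919118 0.6249334251604513 [ 0.19723385 -6.79846525  4.68592592] 30.97875341616005
```

Emit:
arm_command(steps=[0, -0.004, 0, 0, 0, 0, 0, 0], grip=0.05)

```text
clock: 13.08
position: [474.3, 213.8, 73.1]
ee_rot: [0.941, -0.339, -0.0, 0.001]
contact_force: [-0.9, -0.4, -0.1]
gripper_width: 50.1
grasp_force: 0.0
```

Emit:
arm_command(steps=[0, 0, 0, 0, 0, 0, -0.01, 0, 0, 0, -0.04, 0, 0, 0, -0.05, 0, 0, 0, -0.05, 0, 0, 0, -0.02, 0.15, 0, 0, 0, 0.15, 0, 0, 0, 0.15, 0, 0, 0, 0.155, 0, 0, 0, 0])

```text
clock: 14.32
position: [474.6, 214.0, 244.0]
ee_rot: [0.798, -0.603, 0.0, -0.0]
contact_force: [0.4, 1.0, 0.3]
gripper_width: 49.6
grasp_force: 0.0
```

Run:
```python
from h import *
s=read_state();print(toD(s["position"]),s["position"],tool(s)[1]-YAW,shift(s,toW([60,0])))
```

```text
[-106.54526411  -76.21589626] [474.59161229 214.01534056 243.98260915] 0.0013972494003728908 [166.65158949 -75.98312667]
```

Emit:
arm_command(steps=[0.025, -0.012, 0, 0, 0.04, -0.018, 0, 0, 0.04, -0.018, 0, 0, 0.036, -0.016, 0, 0, 0.025, -0.012, 0, 0, 0, 0, 0, 0, 0, 0, 0, 0], grip=0.06)

```text
clock: 15.2
position: [592.6, 75.2, 243.4]
ee_rot: [0.798, -0.603, -0.0, 0.0]
contact_force: [-0.1, -0.3, 0.6]
gripper_width: 60.1
grasp_force: 0.0
```

Run:
```python
from h import *
im,c,s=snap("wrist","w6");print(s["position"],toD(s["position"]),tool(s)[1]-YAW)
cv2.imwrite("pics/w6c.png",cv2.resize(im[0:340,140:500],None,fx=1.75,fy=1.75,interpolation=cv2.INTER_CUBIC))
```

```text
[592.5591858   75.23145421 243.37742964] [59.0800471  -0.41634615] 0.0009445719372211947
```

View pics/w6c.png

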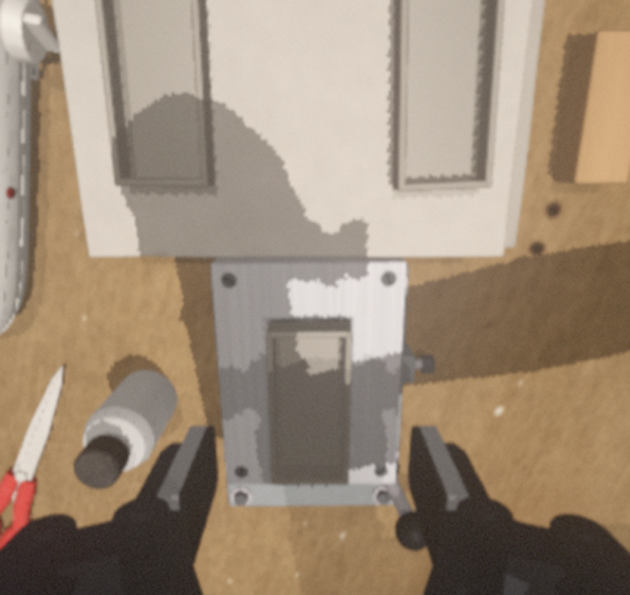

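The collar has turned: the ball is now at (412,530). The tray is up, spanning about (267–352, 320–483). The near ends of the finished trays are at (115–213,186) and (395–490,188).

Run:
```python
from h import *
c,s=get_calibration("wrist"),read_state()
u=lambda l:np.array(l)/1.75+[140,0]
f=lambda l,z:toD(onz(c,u(l),z)).round(1).tolist()
print("tray@109.5",f([[267,320],[352,320],[350,483],[270,483]],109.5))
print("ball",f([[412,530]],86), "want",[130*np.cos(np.pi+.6),130*np.sin(np.pi+.6)])
print("stack edge",f([[91,257],[506,255]],85),"deck",f([[212,262],[407,262]],87))
print("tray_a near rim",f([[115,185],[213,187],[206,0]],107)); print("tray_b",f([[395,188],[490,187],[388,0]],107))
R=tool(s)[0];T=np.eye(4);T[:3,:3]=R;T[:3,3]=s["position"];rel=np.linalg.inv(T)@c["cam_to_world"]
T0=np.eye(4);T0[:3,:3]=Ro.from_quat([-.7070334,.7071795,.000675,-.000718]).as_matrix();T0[:3,3]=[624.466,.015,230.33]
c0=dict(c,cam_to_world=T0@rel);v=lambda l:np.array(l)/1.9+[180,40]
g=lambda l,z:toD(onz(c0,v(l),z)).round(1).tolist()
print("w0 A",g([[100,333],[185,310],[120,115],[20,145]],107),"B",g([[377,263],[467,233],[420,23],[308,58]],107))
print("folder near side",g([[15,97],[150,55],[300,5]],93),"far corner",onz(c0,[[151,75]],85)@np.eye(3)[:, :2]-0, toD(onz(c0,[[151,75]],85)))
```

```text
tray@109.5 [[59.1, 24.3], [59.0, -24.3], [-50.2, -25.8], [-50.1, 25.6]]
ball [[-106.5, -73.7]] want [np.float64(-107.29362993825818), np.float64(-73.40352154135459)]
stack edge [[91.0, 130.5], [92.1, -117.2]] deck [[88.3, 58.1], [88.3, -58.0]]
tray_a near rim [[132.9, 102.8], [131.8, 51.0], [217.1, 49.0]]
tray_b [[131.3, -45.4], [131.9, -95.8], [217.1, -37.6]]
w0 A [[134.2, 99.3], [134.2, 52.2], [233.7, 50.5], [234.0, 100.3]] B [[131.7, -48.9], [134.6, -95.0], [233.9, -89.9], [233.5, -39.0]]
folder near side [[256.0, 99.5], [255.8, 30.8], [257.0, -42.4]] far corner [[ 777.66615345 -101.34636086]] [[279.32678854 129.72083967]]
```

Emit:
arm_command(steps=[-0.017, 0, 0, 0, -0.017, 0, 0.02, 0, 0, 0, 0.04, 0, 0, 0, 0.04, 0, 0, 0, 0.02, 0, 0, 0, 0, 0, 0, 0, 0, 0], grip=0.004)

```text
clock: 16.12
position: [584.3, 108.9, 124.7]
ee_rot: [0.798, -0.603, 0.001, -0.001]
contact_force: [-1.1, 0.2, 0.4]
gripper_width: 4.1
grasp_force: 0.0
```

Run:
```python
from h import *
im,c,s=snap("wrist","w7");print(s["position"],toD(s["position"]),tool(s)[1]-YAW,s["gripper_width"])
cv2.imwrite("pics/w7c.png",cv2.resize(im[100:400,170:470],None,fx=2,fy=2))
```

```text
[584.27647957 108.91860897 124.66302447] [24.40988706  0.77008611] 0.0013661195496292855 4.060637992491021
```

View pics/w7c.png

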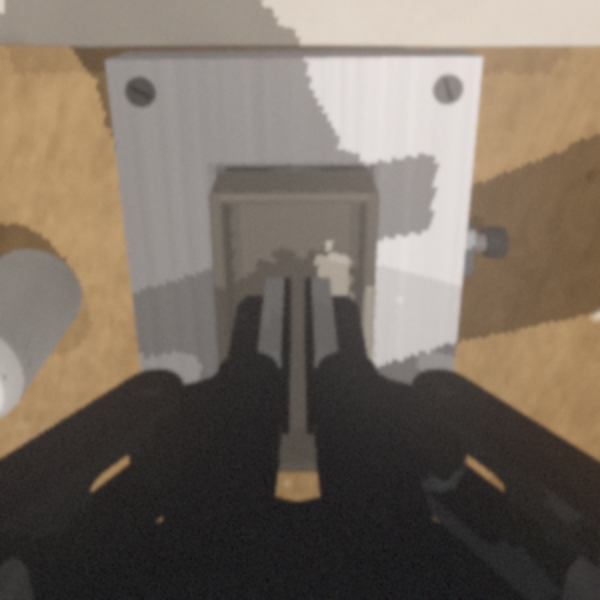

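The tray stands proud of the deck with its rim at (213–375, 192), and the closed fingers at (297,280) are centred over its interior. I'll lower them in and drag it by the inside of its +x end wall.

Emit:
arm_command(steps=[0, 0, 0.015, 0, 0, 0, 0.01, 0, 0, 0, 0.0045, 0, 0, 0, 0, 0, 0, 0, 0, 0])

```text
clock: 16.8
position: [584.0, 107.9, 94.0]
ee_rot: [0.797, -0.604, 0.0, -0.0]
contact_force: [-0.3, -0.4, -0.3]
gripper_width: 3.6
grasp_force: 0.0
```

Run:
```python
from h import *
s=read_state();print(s["position"],toD(s["position"]),s["contact_force"])
# tray rim seen in w7, camera pose then = now raised to z 124.66
c=get_calibration("wrist");T=c["cam_to_world"].copy();T[2,3]+=124.66-s["position"][2];c=dict(c,cam_to_world=T)
print(toD(onz(c,np.array([[213,194],[375,194]])/2+[170,100],109.5)))
```

```text
[584.0051047  107.85799467  94.02016915] [25.3567952   0.22062092] [-0.27745404 -0.44960402 -0.26127969]
[[ 52.92955472  23.56111089]
 [ 52.84260766 -23.44014376]]
```

Emit:
arm_command(steps=[0.005, 0, 0, 0, 0.005, 0, 0, 0, 0.004, 0, 0, 0, 0.006, -0.0002, 0, 0, 0.008, -0.0002, 0, 0, 0.008, -0.0002, 0, 0, 0.008, -0.0002, 0, 0, 0.008, -0.0002, 0, 0, 0.008, -0.0002, 0, 0, 0.008, -0.0002, 0, 0, 0.008, -0.0002, 0, 0, 0.004, -0.0002, 0, 0, 0, 0, 0, 0])

```text
clock: 18.42
position: [607.3, 31.0, 93.8]
ee_rot: [0.797, -0.604, 0.0, 0.0]
contact_force: [-0.3, 0.2, -0.5]
gripper_width: 4.2
grasp_force: 0.0
```

```bash
cat >> h.py <<'E'
def edge(c,im,z,ys,x0,x1):
    """grey profile along die x at die-y values ys, on plane z"""
    g=cv2.GaussianBlur(cv2.cvtColor(im,cv2.COLOR_BGR2GRAY),(3,3),0)
    xs=np.arange(x0,x1,1.)
    for y in ys:
        W=np.c_[[np.r_[toW([x,y]),z] for x in xs]];p=pix(c,W).astype(np.float32)
        v=cv2.remap(g,p[:,0].reshape(1,-1),p[:,1].reshape(1,-1),cv2.INTER_LINEAR)[0].astype(int)
        d=np.abs(v[2:]-v[:-2]);k=np.argsort(-d)[:6];print(y,sorted([(float(xs[i+1]),int(v[i+2]-v[i])) for i in k]))
E
python3 - <<'E'
from h import *
im,c,s=snap("wrist","w8");print(s["position"],toD(s["position"]),s["contact_force"],tool(s)[1]-YAW)
edge(c,im,109,[-18,-10,10,18],95,160)
E
```

```text
[607.26818917  31.00842711  93.78543294] [105.63622188   1.71754603] [-0.29679668  0.15165402 -0.4885674 ] -0.0006863285667961794
-18 [(98.0, 23), (130.0, 36), (131.0, 34), (142.0, 32), (143.0, 37), (144.0, 30)]
-10 [(117.0, 42), (118.0, 43), (130.0, 29), (131.0, 40), (154.0, 31), (155.0, 47)]
10 [(100.0, 41), (101.0, 37), (117.0, 35), (118.0, 43), (130.0, 30), (131.0, 43)]
18 [(115.0, 17), (121.0, -21), (122.0, -16), (130.0, 39), (131.0, 39), (132.0, 12)]
```

Emit:
arm_command(steps=[0.004, 0, 0, 0, 0.007, -0.0002, 0, 0, 0.008, -0.0002, 0, 0, 0.008, -0.0002, 0, 0, 0.008, -0.0002, 0, 0, 0.008, -0.0002, 0, 0, 0.008, -0.0002, 0, 0, 0.008, -0.0002, 0, 0, 0.008, -0.0002, 0, 0, 0.008, -0.0002, 0, 0, 0.008, -0.0002, 0, 0, 0.008, -0.0002, 0, 0, 0.008, -0.0002, 0, 0, 0.006, 0, 0, 0, 0.004, 0, 0, 0, 0.002, 0, 0, 0, 0, 0, 0, 0, 0, 0, 0, 0])

```text
clock: 20.72
position: [639.6, -74.8, 93.8]
ee_rot: [0.797, -0.603, -0.0, 0.0]
contact_force: [-0.4, 0.6, -0.1]
gripper_width: 4.1
grasp_force: 0.0
```

Run:
```python
from h import *
im,c,s=snap("wrist","w9");print(s["position"],toD(s["position"]),s["contact_force"],tool(s)[1]-YAW)
edge(c,im,107,[-10,10],212,270);edge(c,im,85,[-10,0,10],212,270)
```

```text
[639.58105262 -74.77232077  93.82793978] [216.21743686   4.05905388] [-0.41292796  0.61026533 -0.09299189] -0.00010512148353014616
-10 [(226.0, 28), (227.0, 27), (240.0, 30), (241.0, 40), (259.0, 41), (260.0, 25)]
10 [(229.0, 10), (231.0, -18), (232.0, -17), (240.0, 28), (241.0, 42), (242.0, 22)]
-10 [(214.0, 30), (215.0, 32), (231.0, 38), (255.0, 30), (256.0, 43), (257.0, 34)]
0 [(215.0, 31), (216.0, 41), (217.0, 26), (230.0, 31), (231.0, 38), (232.0, 18)]
10 [(219.0, -10), (220.0, -17), (221.0, -13), (230.0, 31), (231.0, 38), (232.0, 19)]
```

Emit:
arm_command(steps=[-0.004, 0, 0, 0, 0, 0, 0, 0, 0, 0, -0.01, 0, 0, 0, -0.03, 0, 0, 0, -0.05, 0, 0, 0, -0.05, 0, -0.025, 0, -0.02, 0, -0.04, 0, 0, 0, -0.025, 0, 0, 0, 0, 0, 0, 0, 0, 0, 0, 0])

```text
clock: 22.15
position: [614.3, 15.3, 254.3]
ee_rot: [0.797, -0.604, 0.0, -0.0]
contact_force: [0.2, -0.7, -0.8]
gripper_width: 4.0
grasp_force: 0.0
```

Run:
```python
from h import *
im,c,s=snap("wrist","w10");print(s["position"],toD(s["position"]),s["contact_force"])
edge(c,im,107,[-5,0,5,10],110,150);edge(c,im,107,[-5,5],220,245)
# cross profile via swapped axes
g=cv2.GaussianBlur(cv2.cvtColor(im,cv2.COLOR_BGR2GRAY),(3,3),0);ys=np.arange(-60,70,1.)
for x in(140,160,180,200,220):
    p=pix(c,[np.r_[toW([x,y]),107] for y in ys]).astype(np.float32)
    v=cv2.remap(g,p[:,0].reshape(1,-1),p[:,1].reshape(1,-1),cv2.INTER_LINEAR)[0].astype(int);d=v[2:]-v[:-2]
    print(x,[(float(ys[i+1]),int(d[i])) for i in range(1,len(d)-1) if abs(d[i])>=14 and abs(d[i])>=max(abs(d[i-1]),abs(d[i+1]))])
```

```text
[614.27143192  15.26235047 254.33175654] [122.69308141   4.17679015] [ 0.16043357 -0.7042185  -0.81693719]
-5 [(131.0, -39), (132.0, -42), (133.0, -27), (136.0, 28), (137.0, 38), (138.0, 38)]
0 [(131.0, -39), (132.0, -41), (136.0, 27), (137.0, 34), (138.0, 33), (148.0, -32)]
5 [(131.0, -40), (132.0, -43), (137.0, 35), (138.0, 36), (146.0, -31), (147.0, -34)]
10 [(131.0, -40), (132.0, -42), (137.0, 36), (138.0, 37), (139.0, 28), (148.0, -31)]
-5 [(225.0, -18), (226.0, -16), (228.0, 27), (229.0, 14), (232.0, 28), (233.0, 28)]
5 [(225.0, -22), (226.0, -17), (228.0, 28), (232.0, 22), (233.0, 36), (234.0, 23)]
140 [(-51.0, 26), (-50.0, 26), (-47.0, -37), (-46.0, -37), (-42.0, 48), (-21.0, -22), (-20.0, -22), (-17.0, -35), (-13.0, 36), (22.0, -41), (30.0, 18), (50.0, -31), (54.0, 14)]
160 [(-46.0, -42), (-42.0, 49), (-41.0, 49), (-21.0, -46), (30.0, 16), (50.0, -30), (54.0, 16)]
180 [(-45.0, -43), (-39.0, 39), (-21.0, -24), (-17.0, -41), (-13.0, 46), (7.0, -28), (29.0, 17), (50.0, -31), (54.0, 15)]
200 [(-44.0, -44), (-38.0, 38), (-21.0, -22), (-17.0, -37), (-13.0, 38), (16.0, -34), (22.0, -14), (30.0, 18), (49.0, -28), (50.0, -28), (53.0, 14)]
220 [(-48.0, -14), (-44.0, -38), (-38.0, 43), (-20.0, -24), (-17.0, -39), (-13.0, 39), (22.0, -24), (23.0, -24), (26.0, 24), (29.0, -15), (50.0, -29), (53.0, 16)]
```

```bash
python3 -c "
from bench import *
print(job_done())"
```

```text
the job is handed in; nothing more can be done
None
```

The job is handed in: the former lies on clear table, the collar is at its 1.2 stop, and the tray sits square on the boards about 17 mm or more from the finished trays and the folder, by wrist-camera measurements after release (clock 22 s of 72 s).

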